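# Fit the reaming cone to the citrus press and hold it down

### The job

Get the citrus press ready and try its press-to-run shaft (it is unplugged): tip the clear dust cover up by its green tab, lift it off and stand it right way up on the worktop or the chopping board, clear of the press. Then set the orange reaming cone on the drive shaft, turn it until the splines mesh, slide it fully home without forcing it, and keep pressing so that the sprung shaft stays down against its stop. Finish like that, with the gripper still holding the cone and pressing it down; leave everything else where it stands.

Things in the scene. Friction and masses are not known exactly. Their poses are not given: they have to be found in the camera images.
- press: electric citrus press, fixed: steel base 138 mm wide, black juice collector whose rim is 132 mm across (124 inside), 122 mm above the worktop. Origin: centre of the underside, z up, front = -x: a spout reaches 96 mm from the axis there, 111 mm high. Inside, a grey strainer 100 mm high, with the drive shaft upright on the axis. At the back (+x) of the rim a catch, up to 133 mm high.
- press_catch (a point): middle of the catch's opening at the back of the press's rim, 69.5 mm from the axis, 127 mm high. Its bar (underside 129 mm high) keeps the cover's tongue from rising. Tip the cover's front up about the back of the rim by some 0.3 rad, then draw it 30 mm forward and up: the tongue comes out.
- cover: loose clear dust cover, 90 g, a low dome 131 mm across, 33 mm high, on the press's rim at the start. Origin: centre of the underside of its foot ring (117 mm across, 6 mm deep, inside the rim: 116 mm above the worktop at the start); off the press it stands on this ring. Axes as the press's. Front (-x): green tab; back: tongue. It tips about a point 66 mm behind the axis, 6 mm above the origin.
- cover_tab (a point): grip point on the cover's green tab, an upright fin 10 mm thick (along the cover's y), 22 mm long (along x) and 32 mm tall; the point lies on its middle plane, 82 mm in front of the cover's axis, 34 mm above the cover's origin, 4 mm below the fin's top. 24 mm below this point is the flat arm, 18 mm wide. Pinch it from above, closing along the cover's y.
- cover_tongue (a point): end of the cover's tongue, 72 mm behind the cover's axis; 16 mm wide, 3 mm thick, reaching 75 mm from the axis.
- cone: orange ribbed reaming cone, 70 g, 59 mm tall, upright on its skirt (56 mm wide, 4 mm high). Origin: centre of the underside, z up. Grip its body, 39 mm across, 26 to 41 mm above the origin, at any yaw. Underneath, a cross-shaped socket 26 mm deep: slots 8 mm wide along its own x and y, marked by four dark dots on the skirt. It fits every quarter turn, with about 0.1 rad of play.
- shaft_seat (a point): shoulder of the drive shaft on which the cone's underside rests when home; on the press's axis, first 114 mm above the worktop. Above it, crossed splines along this point's x and y: 6 mm thick, 20 mm over their ends, 14 mm tall; and a round pin 9.6 mm thick with a ball end, 24 mm tall. The pin enters the socket at any yaw; unmeshed, the cone rests on the splines, 14 mm above home.
- drive (a joint): turn of the drive shaft about the vertical (rad, counted from the press's front-back line, counterclockwise from above); it is geared and resists with 0.15 N m.
- shaft (a joint): downward travel of the sprung drive shaft (m): 0 is up, 0.006 is its stop. The spring takes 3.2 N to start and 8 N at the stop.
- glass: water glass, 81 mm wide, 93 mm tall, standing under the spout, its middle 118 mm in front of the press's axis. Origin: centre of the underside. Bystander.
- lemon: lemon, 71 x 53 x 51 mm, loose on a pale chopping board (fixed, 12 mm thick) that covers the left of the worktop; the board's right edge lies at least 0.48 m to the left of the robot's middle. Bystander.
- lime: lime, 53 x 46 x 48 mm, loose on the board. Bystander.
- honey: jar with a yellow lid, 64 mm wide, 100 mm tall, at the back of the free surface; behind it, fixed: a pepper mill, a wooden book stand (left) and a black toaster 190 mm high, its front 0.77 m ahead of the robot. Fixed too: a mug 90 mm tall in front of the sink. Bystander.
- salt: salt shaker, glass with a grey top, 44 mm wide, 90 mm tall, near the jar. Bystander.

How it is judged:
By the outcome, as a careful person would: the job done as asked, in the order asked, and still so for the second after the job is handed in, while the arm keeps its last pose, push and grip.
It also fails if it takes over 58 s, if anything falls off the work surface, if the arm or the gripper's body presses on something with over 40 N, if the wrist force passes 120 N, or if a joint passes its speed limit or range.

### The arm

A 6-joint arm with a two-finger parallel gripper is mounted at the origin on a cart in front of the work surface, level with it; the furniture and walls round the work are solid. World frame = base frame: x ahead of the robot, y to its left, z up, the work surface at z = 0. Lengths are in m, angles in degrees, forces in N, time in s.
With the tool pointing down it reaches from about 0.35 to 0.875 m from the base axis. Payload 4.2 kg.
Tool frame: the origin (TCP) lies midway between the tips of the shut fingers; the grasp point (between the pads) lies 19 mm behind it (r.pinch_z is the distance from the TCP to the grasp point, in m); z points along the fingers, y is the line along which they close (so a half turn about z gives the same grasp; the last joint's range is limited). The gripper opens to 87 mm and grips with 3 to 60 N. Pads are 19 mm wide; open, the fingers measure 117 mm over their backs; the gripper's body (75 mm by 190 mm) begins 51 mm behind the grasp point.
Start: joints at [85.52, 22.042, 0.453, 0, -68.411, -14.817], TCP at [0.207, 0.59, 0.223] pointing down, gripper open.
Joint ranges: [-179.83, 179.83], [-69.29, 118.12], [-61.27, 80.66], [-181.25, 117.63], [-171.15, -9.14], [-177.46, 177.46]. Speed limits (degrees/s): [159.86, 159.86, 180, 180, 180, 180].

### API

Orientations are given as a 3x3 rotation matrix whose columns are the frame's x, y, z axes.
In Python, from station import r, imaging, models gives the robot as it stands. The module is installed in compiled form; this text tells all that it offers.
- The arm moves only by the tool apply_moves, never from a script. Its argument "moves" is a list of rows, each a list of 2 entries, a list of its own where there are three numbers: the shift along the tool's x, y, z in m, then the turn about the tool's z in degrees. A call has 1 to 5 rows; each row shifts and turns the commanded pose from where the row before left it, along the tool's axes as they then stand; what a row does not reach is not made up. A row lasts 1/12 s, in which the tool goes at most 41.7 mm and 7.16 degrees, less where a joint would pass 70% of its speed; a pose out of reach is approached as far as the arm can. A call is refused whole if a number of a shift passes 0.0417 or a number of a turn 7.16, either way. A call with a gripper value outside its range is refused whole. "hand" is the finger opening in m, from 0 to 0.087, set as the call begins (left out, the last holds). The fingers move at their own pace and stop on an object; the grip force is fixed at half the most. Time passes only in rows, so rows that do not move let the fingers close. It gives the time, the measured TCP pose, the force, the opening and the grip force at its end, in the units of the state.
- r.sense(): the state, without advancing time (a new reading comes with each control period).
- imaging.capture(name): name is "scene" or "top"; returns a dict with "frame" (384x512x3 uint8, blue, green, red), "intrinsics" (3x3 intrinsics, pixels), "dist" ([k1, k2, p1, p2, k3] as OpenCV has them; the pictures are not rectified), "eye" and "orientation" of the camera in the world. Camera axes: x right, y down, z forward; pixel columns grow to the right and rows downward; lengths in m; the calibration is good to about 2 mm. A picture is of the moment at which its call begins. There is no depth.
- r.finish_job(): hands the job in; it is judged then, once.
Trained networks look in a picture, given as the dict that the camera call returned (one of the last four; its "shot" number tells which), for a name from the list of things; names that differ only in an ending like _2 or _b are one class to them, and where a whole thing is asked for, a point or a joint stands for the part that bears it (a point fixed in the world has none). Each returns a list of dicts, best first, with "confidence" (0 to 1); they miss things now and then, are a little off and sometimes report something else, mostly with a low value. They report only what shows in the picture. A call takes as long as a camera call.
- models.cut_out(picture, target): "region" (384x512 bool, what is visible of it) and "extent" ([left, top, width, height] as shares, 0 to 1, of the picture: columns of its width, rows of its height, round what is visible of it).
- models.place_of(picture, target): "at" ([column, row] as shares, 0 to 1, of the picture: columns of its width, rows of its height: a listed point, or the origin of a listed thing).
The state is a dict: "time_s": time; "joints": joint angles; "joint_velocities": joint speeds; "effort": joint torques, N m; "tcp_pos": TCP position; "ee_rot": TCP orientation; "wrist_force": force on the tool from outside, world axes, zero at the start; "moment": the same for the moment, N m; "gripper_width": opening from 0.0 (shut) to 1.0 (fully open); "gripper_force": force on a finger pad.
Only numpy, scipy, OpenCV 4.12 (cv2) and the standard library are available. Lean on these libraries where they do the work, as an engineer would, in place of code of your own. Each camera call takes 0.05 s, during which the arm holds its last target. There are 200 camera calls.

## Working session

There is one attempt and no reset: what is moved stays moved. The work goes in short steps, Python scripts to look and compute and a tool call to move; the robot and the scene stay as the last step left them, time stands still between calls to the robot, and variables do not carry over. Pictures are saved under pics/ and viewed, at most 10 in all, crops included, and the job is handed in when it is done.

Besides the shell and the picture viewer there is one more tool, called as name([rows], argument=value, ...), one row to a line, values as JSON. apply_moves: Moves the arm, as the interface text tells. Its arguments: {"type":"object","properties":{"moves":{"type":"array"},"hand":{"type":"number"}},"required":["moves"]}

```bash
mkdir -p pics; cat > h.py <<'E'
import numpy as np, cv2
from station import r, imaging, models
def ray(p,uv):
    u=np.array(uv,float).reshape(1,1,2)
    n=cv2.undistortPoints(u,np.array(p["intrinsics"]),np.array(p["dist"]))[0,0]
    d=np.array(p["orientation"])@np.array([n[0],n[1],1]); return np.array(p["eye"]),d/np.linalg.norm(d)
def onz(p,uv,z):
    e,d=ray(p,uv); return e+d*(z-e[2])/d[2]
def tri(rs):
    A=np.zeros((3,3));b=np.zeros(3)
    for e,d in rs:
        M=np.eye(3)-np.outer(d,d);A+=M;b+=M@e
    x=np.linalg.solve(A,b); return x,[np.linalg.norm((np.eye(3)-np.outer(d,d))@(x-e)) for e,d in rs]
def px(s): return np.array(s)*[512,384]
def proj(p,X):
    R=np.array(p["orientation"]);t=-R.T@np.array(p["eye"])
    return cv2.projectPoints(np.array(X,float).reshape(-1,3),cv2.Rodrigues(R.T)[0],t,np.array(p["intrinsics"]),np.array(p["dist"]))[0][:,0]
E
python3 - <<'E'
from h import *
ps={n:imaging.capture(n) for n in("scene","top")}
for n,p in ps.items(): cv2.imwrite(f"pics/{n}0.png",p["frame"]); print(n,np.round(p["eye"],3))
for t in "press press_catch cover cover_tab cover_tongue cone shaft_seat glass lemon lime honey salt".split():
    rs=[];o=[]
    for n,p in ps.items():
        q=models.place_of(p,t)
        if q: rs.append(ray(p,px(q[0]["at"]))); o.append((n,np.round(px(q[0]["at"]),1).tolist(),round(q[0]["confidence"],2)))
    print(t,o,end=" ")
    if len(rs)==2: x,e=tri(rs); print(np.round(x,4),np.round(e,4))
    else: print()
s=r.sense();print(s["time_s"],s["tcp_pos"],np.round(s["ee_rot"],3).tolist(),r.pinch_z,s["wrist_force"])
a=np.hstack([cv2.resize(ps["scene"]["frame"],(400,300)),cv2.resize(ps["top"]["frame"],(400,300))])
E
```

```text
scene [-0.063 -0.235  0.75 ]
top [0.414 0.337 1.357]
press [('scene', [313.9, 255.5], 0.59), ('top', [324.8, 184.4], 0.67)] [ 0.6139  0.13   -0.0157] [0.0054 0.0054]
press_catch [('scene', [340.6, 196.4], 0.8), ('top', [338.3, 156.7], 0.66)] [0.6702 0.1125 0.1255] [0.0032 0.0032]
cover [('scene', [323.3, 212.1], 0.82), ('top', [333.3, 186.4], 0.67)] [0.5952 0.1201 0.1262] [0.0061 0.0061]
cover_tab [('scene', [291.2, 221.7], 0.74), ('top', [329.0, 212.7], 0.79)] [0.5195 0.1402 0.144 ] [0.0001 0.0001]
cover_tongue [('scene', [340.5, 195.3], 0.81), ('top', [336.4, 160.4], 0.84)] [0.6622 0.1147 0.1311] [0.0019 0.0019]
cone [('scene', [218.6, 243.6], 0.76), ('top', [257.4, 222.4], 0.57)] [ 0.5038  0.3248 -0.0105] [0.0007 0.0007]
shaft_seat [('scene', [217.5, 243.8], 0.57)] 
glass [('scene', [277.3, 284.8], 0.65), ('top', [320.8, 228.3], 0.72)] [ 0.4853  0.142  -0.0065] [0.0022 0.0022]
lemon [('scene', [121.5, 203.4], 0.95), ('top', [163.6, 239.3], 0.87)] [0.4495 0.5954 0.0097] [0.0016 0.0016]
lime [('scene', [154.4, 194.4], 0.79), ('top', [175.9, 213.7], 0.77)] [0.5254 0.5607 0.0074] [0.0003 0.0003]
honey [('scene', [281.4, 188.0], 0.74), ('top', [261.9, 143.8], 0.91)] [0.732  0.3129 0.0169] [0.0014 0.0014]
salt [('scene', [253.5, 188.9], 0.77), ('top', [324.2, 189.9], 0.34)] [0.538  0.1918 0.2029] [0.0442 0.0442]
1.3 [0.20651334 0.5898737  0.2225248 ] [[0.944, -0.33, 0.0], [-0.33, -0.944, -0.0], [0.0, 0.0, -1.0]] 0.0187 [ 0.06780705 -0.61917908  0.73131155]
```

View pics/top0.png

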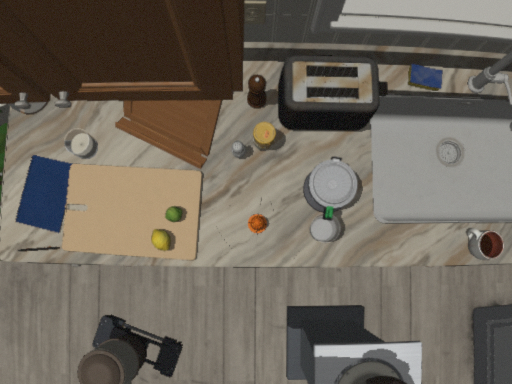

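View pics/scene0.png

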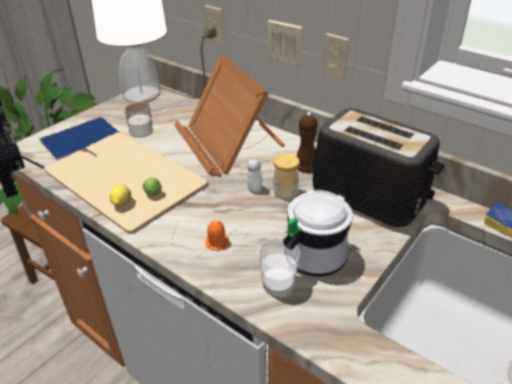

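The top view (up = +x, left = +y) shows the press at (333,185), its tab at (329,213), the cone at (257,223), the salt at (238,149) and the jar at (264,135). In the scene view the tab is at (292,232) and the cone at (216,236). The press yaw is about -10°. I'm moving above the tab.

apply_moves([
  [[0.0296,0.0214,0],0],
  [[0.0296,0.0214,0],0],
  [[0.0296,0.0214,0],0],
  [[0.0296,0.0214,0],0],
  [[0.0296,0.0214,0],0],
], hand=0.05)

```text
time_s: 1.72
tcp_pos: [0.3114, 0.4385, 0.2227]
ee_rot: [[0.944, -0.33, 0.0], [-0.33, -0.944, 0.0], [0.0, -0.0, -1.0]]
wrist_force: [1.8, 0.8, -0.1]
gripper_width: 0.705
gripper_force: 0.0
```

apply_moves([
  [[0.0296,0.0214,0],0],
  [[0.0296,0.0214,0],0],
  [[0.0296,0.0214,0],0],
  [[0.0296,0.0214,0],0],
  [[0.0296,0.0214,0],0],
])

```text
time_s: 2.13
tcp_pos: [0.4159, 0.2885, 0.223]
ee_rot: [[0.944, -0.33, 0.001], [-0.33, -0.944, 0.001], [0.0, -0.001, -1.0]]
wrist_force: [-0.2, -0.1, -0.0]
gripper_width: 0.576
gripper_force: 0.0
```

apply_moves([
  [[0.0296,0.0214,0],0],
  [[0.0296,0.0214,0],0],
  [[0.0296,0.0214,0],0],
  [[0.0296,0.0214,0],-4.4],
  [[0.0296,0.0214,0],-4.4],
])

```text
time_s: 2.55
tcp_pos: [0.5223, 0.1401, 0.223]
ee_rot: [[0.984, -0.179, 0.0], [-0.179, -0.984, 0.0], [0.0, -0.0, -1.0]]
wrist_force: [0.3, 0.8, 0.0]
gripper_width: 0.576
gripper_force: 0.0
```

```bash
python3 - <<'E'
from h import *
ps={n:imaging.capture(n) for n in("scene","top")}
for t in "press_catch cover_tab cover_tongue cone salt honey".split():
    rs=[];o=[]
    for n,p in ps.items():
        q=models.place_of(p,t)
        if q: rs.append(ray(p,px(q[0]["at"]))); o.append((n,np.round(px(q[0]["at"]),1).tolist(),round(q[0]["confidence"],2)))
    print(t,o,end=" ")
    if len(rs)==2: x,e=tri(rs); print(np.round(x,4),np.round(e,4))
    else: print()
print("salt z0",onz(ps["scene"],(254,191),0))
for z,uv in((0,(201,168)),(0,(197,258)),(0.02,(203,163)),(0.012,(202,200))): print(uv,onz(ps["top"],uv,z).round(3))
s=r.sense();R=np.array(s["ee_rot"]);print(s["time_s"],s["tcp_pos"],R.round(3).tolist(),s["wrist_force"],s["gripper_width"])
E
```

```text
press_catch [('scene', [342.6, 198.8], 0.71), ('top', [338.4, 159.6], 0.46)] [0.6652 0.1089 0.1229] [0.0005 0.0005]
cover_tab [('scene', [291.8, 218.5], 0.68)] 
cover_tongue [('scene', [339.2, 194.1], 0.7), ('top', [335.7, 155.3], 0.58)] [0.6743 0.119  0.1259] [0.0026 0.0026]
cone [('scene', [216.8, 241.8], 0.83), ('top', [259.8, 222.9], 0.56)] [0.4989 0.3203 0.0023] [0.0028 0.0028]
salt [('scene', [252.6, 187.9], 0.77)] 
honey [('scene', [283.5, 189.6], 0.96), ('top', [262.7, 143.1], 0.81)] [0.736  0.3098 0.0107] [0.0021 0.0021]
salt z0 [0.69833401 0.37335286 0.        ]
(201, 168) [0.661 0.492 0.   ]
(197, 258) [0.399 0.498 0.   ]
(203, 163) [0.672 0.484 0.02 ]
(202, 200) [0.565 0.486 0.012]
3.25 [0.52151122 0.14238424 0.22267673] [[0.983, -0.181, 0.0], [-0.181, -0.983, 0.0], [0.0, -0.0, -1.0]] [-0.07308403 -0.07556685 -0.69184016] 0.5729992469737825
```

```bash
python3 - <<'E'
from h import *
for n in("scene","top"):
    p=imaging.capture(n); f=cv2.imread(f"pics/{n}0.png").astype(int)
    g=(f[...,1]-np.maximum(f[...,0],f[...,2]))>30
    m=np.zeros_like(g); m[190:250,280:345]=1; g&=m
    v,u=np.nonzero(g); print(n,len(u),u.min(),u.max(),v.min(),v.max(),u.mean(),v.mean(),onz(p,(u.mean(),v.mean()),.145))
    for y in range(v.min(),v.max()+1): print(y,u[v==y].min(),u[v==y].max(),end="; ")
    for ax in (np.array([.601,.125]),):
      for yaw in(-10.4,):
        c,s=np.cos(np.radians(yaw)),np.sin(np.radians(yaw));R=np.array([[c,-s],[s,c]])
        X=[[*(ax+R@[x,y]),z] for z in(.154,.122) for x in(-.093,-.071) for y in(-.005,.005)]
        print(proj(p,X).round(1).tolist())
E
```

```text
scene 172 286 301 217 236 292.75 226.69767441860466 [0.50855076 0.1290358  0.145     ]
217 294 295; 218 292 296; 219 291 296; 220 288 296; 221 288 296; 222 288 295; 223 288 295; 224 288 295; 225 288 297; 226 288 299; 227 288 300; 228 288 301; 229 288 301; 230 287 300; 231 286 297; 232 287 296; 233 288 295; 234 289 293; 235 290 293; 236 291 291; [[289.5, 221.4], [285.8, 218.9], [297.7, 216.3], [294.0, 213.8], [289.0, 233.9], [285.3, 231.3], [297.0, 228.8], [293.3, 226.2]]
top 78 325 332 206 217 328.7564102564103 211.5897435897436 [0.52222003 0.141093   0.145     ]
206 327 330; 207 327 332; 208 326 332; 209 326 332; 210 326 332; 211 326 332; 212 326 332; 213 326 332; 214 325 332; 215 325 331; 216 325 331; 217 326 331; [[331.0, 216.5], [327.2, 215.8], [332.4, 208.2], [328.6, 207.5], [329.0, 217.5], [325.3, 216.8], [330.4, 209.4], [326.7, 208.7]]
```

apply_moves([
  [[-0.001,0.0015,0.03],0],
  [[0,0,0.03],0],
  [[0,0,0.02],0],
  [[0,0,0.01],0],
  [[0,0,0],0],
])

```text
time_s: 3.77
tcp_pos: [0.5192, 0.1399, 0.1303]
ee_rot: [[0.983, -0.182, -0.005], [-0.182, -0.983, -0.003], [-0.004, 0.003, -1.0]]
wrist_force: [-0.1, -0.2, 0.1]
gripper_width: 0.572
gripper_force: 0.0
```

apply_moves([
  [[0,0,0],0],
  [[0,0,0],0],
  [[0,0,0],0],
  [[0,0,0],0],
  [[0,0,0],0],
], hand=0.0)

```text
time_s: 4.18
tcp_pos: [0.5209, 0.1408, 0.1335]
ee_rot: [[0.983, -0.182, 0.002], [-0.182, -0.983, 0.001], [0.001, -0.001, -1.0]]
wrist_force: [-0.3, -0.9, 0.7]
gripper_width: 0.281
gripper_force: 0.0
```

apply_moves([
  [[0,0,0],0],
  [[0,0,0],0],
  [[0,0,0],0],
])

```text
time_s: 4.43
tcp_pos: [0.5204, 0.1404, 0.1329]
ee_rot: [[0.983, -0.182, -0.0], [-0.182, -0.983, -0.0], [0.0, 0.0, -1.0]]
wrist_force: [-0.5, -0.2, 2.2]
gripper_width: 0.117
gripper_force: 30.0
```

apply_moves([
  [[0.0016,0,-0.0073],0],
  [[0.0019,0,-0.0073],0],
  [[0.0023,0,-0.0072],0],
  [[0.0027,0,-0.007],0],
  [[0,0,0],0],
])

```text
time_s: 4.85
tcp_pos: [0.5297, 0.1393, 0.1629]
ee_rot: [[0.983, -0.182, 0.002], [-0.182, -0.983, 0.001], [0.002, -0.001, -1.0]]
wrist_force: [0.4, 0.3, -2.2]
gripper_width: 0.111
gripper_force: 30.0
```

apply_moves([
  [[0.003,0,-0.0069],0],
  [[0.0034,0,-0.0067],0],
  [[0,0,0],0],
  [[0,0,0],0],
])

```text
time_s: 5.18
tcp_pos: [0.5362, 0.1381, 0.1757]
ee_rot: [[0.983, -0.182, 0.002], [-0.182, -0.983, 0.001], [0.002, -0.001, -1.0]]
wrist_force: [-0.4, 0.4, -1.7]
gripper_width: 0.112
gripper_force: 30.0
```

```bash
python3 - <<'E'
from h import *
a=imaging.capture("scene")["frame"][150:280,230:390];b=imaging.capture("top")["frame"][120:250,250:410]
cv2.imwrite("pics/tip.png",np.hstack([cv2.resize(x,(400,325),interpolation=cv2.INTER_CUBIC) for x in(a,b)]))
s=r.sense();print(s["tcp_pos"],s["wrist_force"],s["moment"],s["gripper_width"])
E
```

```text
[0.53596634 0.13799171 0.17538929] [ 0.69535995  0.79703613 -1.01433094] [-0.0251898   0.05112159 -0.00447197] 0.11010315648988184
```

View pics/tip.png

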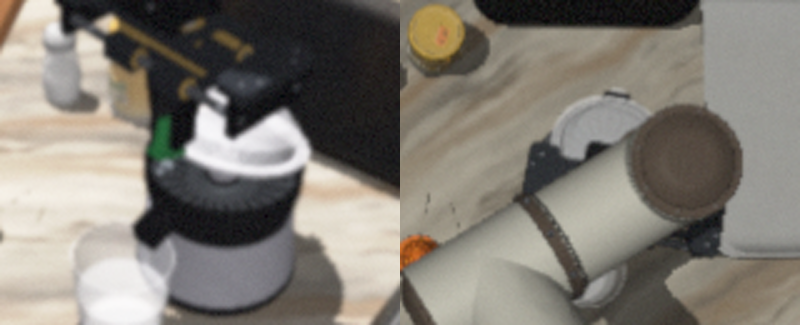

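The left half shows the cover tipped up at (245,150) with the tab in the pads at (165,140), and the rim open at the front. Next I draw it forward and up, then lift.

apply_moves([
  [[-0.006,0,-0.002],0],
  [[-0.007,0,-0.0025],0],
  [[-0.007,0,-0.003],0],
  [[-0.007,0,-0.004],0],
  [[-0.005,0,-0.005],0],
])

```text
time_s: 5.7
tcp_pos: [0.5025, 0.1438, 0.1919]
ee_rot: [[0.983, -0.182, -0.0], [-0.182, -0.983, -0.0], [-0.0, 0.0, -1.0]]
wrist_force: [-0.1, -0.3, -0.7]
gripper_width: 0.112
gripper_force: 30.0
```

apply_moves([
  [[-0.003,0,-0.008],0],
  [[0,0,-0.012],0],
  [[0,0,-0.018],0],
  [[0,0,-0.02],0],
  [[0,0,-0.02],0],
])

```text
time_s: 6.12
tcp_pos: [0.5005, 0.1443, 0.2711]
ee_rot: [[0.983, -0.182, 0.001], [-0.182, -0.983, 0.0], [0.001, -0.0, -1.0]]
wrist_force: [0.2, 0.2, -1.6]
gripper_width: 0.108
gripper_force: 30.0
```

```bash
python3 - <<'E'
from h import *
a=imaging.capture("scene")["frame"][110:280,210:390];
cv2.imwrite("pics/lift.png",cv2.resize(a,(540,510),interpolation=cv2.INTER_CUBIC))
s=r.sense();print(s["tcp_pos"],s["wrist_force"],s["moment"],s["gripper_width"],s["time_s"])
E
```

```text
[0.50291786 0.14495869 0.27600971] [1.40245162 0.66277675 2.72554656] [ 0.01780344 -0.26891799 -0.01207637] 0.10775099761137454 6.1667
```

View pics/lift.png

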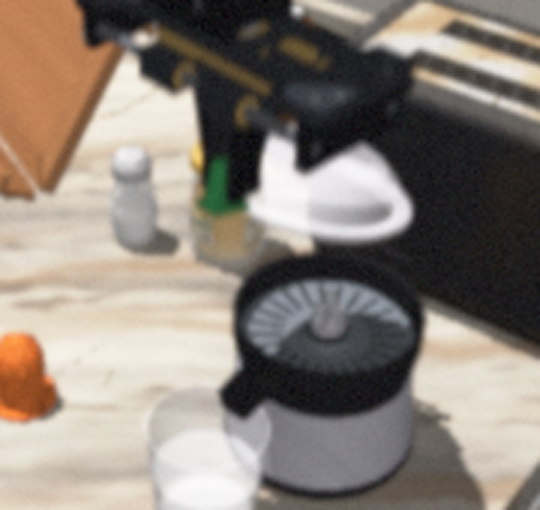

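The cover is free and held tilted in the gripper. The press is open, with its shaft at crop (330,310). I'm carrying the cover to the clear worktop left of and behind the cone.

apply_moves([
  [[-0.0031,-0.0264,0],0],
  [[-0.0031,-0.0264,0],0],
  [[-0.0031,-0.0264,0],0],
  [[-0.0031,-0.0264,0],0],
  [[-0.0031,-0.0264,0],0],
])

```text
time_s: 6.58
tcp_pos: [0.5094, 0.2782, 0.2702]
ee_rot: [[0.983, -0.182, 0.001], [-0.182, -0.983, 0.001], [0.001, -0.001, -1.0]]
wrist_force: [-0.1, -0.8, -0.7]
gripper_width: 0.115
gripper_force: 30.0
```

apply_moves([
  [[-0.0031,-0.0264,0],0],
  [[-0.0031,-0.0264,0],0],
  [[-0.0031,-0.0264,0],0],
  [[-0.0031,-0.0264,0],0],
  [[-0.0031,-0.0264,0],0],
])

```text
time_s: 7.0
tcp_pos: [0.5181, 0.4109, 0.27]
ee_rot: [[0.983, -0.182, 0.001], [-0.182, -0.983, 0.001], [0.0, -0.001, -1.0]]
wrist_force: [0.6, 0.0, -1.2]
gripper_width: 0.114
gripper_force: 30.0
```

apply_moves([
  [[0,0,0],-3.5],
  [[0,0,0],-3.5],
  [[0,0,0],-3.5],
  [[0,0,0],0],
  [[0,0,0],0],
])

```text
time_s: 7.42
tcp_pos: [0.5182, 0.4096, 0.2698]
ee_rot: [[1.0, -0.001, 0.0], [-0.001, -1.0, 0.0], [0.0, -0.0, -1.0]]
wrist_force: [0.4, 0.1, 0.2]
gripper_width: 0.11
gripper_force: 30.0
```

apply_moves([
  [[0,0,0.03],0],
  [[0,0,0.04],0],
  [[0,0,0.04],0],
  [[0,0,0.03],0],
  [[0,0,0],0],
])

```text
time_s: 7.83
tcp_pos: [0.5146, 0.4058, 0.1217]
ee_rot: [[1.0, -0.003, -0.011], [-0.003, -1.0, -0.01], [-0.011, 0.01, -1.0]]
wrist_force: [-0.7, -0.6, -2.1]
gripper_width: 0.113
gripper_force: 30.0
```

```bash
python3 - <<'E'
from h import *
a=imaging.capture("scene")["frame"][100:290,110:330];
cv2.imwrite("pics/low.png",cv2.resize(a,(660,570),interpolation=cv2.INTER_CUBIC))
s=r.sense();print(s["tcp_pos"],np.array(s["ee_rot"]).round(3).tolist(),s["wrist_force"],s["moment"],s["gripper_width"],s["time_s"])
E
```

```text
[0.51683752 0.40750098 0.12608174] [[1.0, -0.001, -0.005], [-0.001, -1.0, -0.006], [-0.005, 0.006, -1.0]] [ 0.83492498  0.04218875 -0.49745294] [ 0.04351886 -0.0410215   0.00934674] 0.11202633879892664 7.8833
```

View pics/low.png

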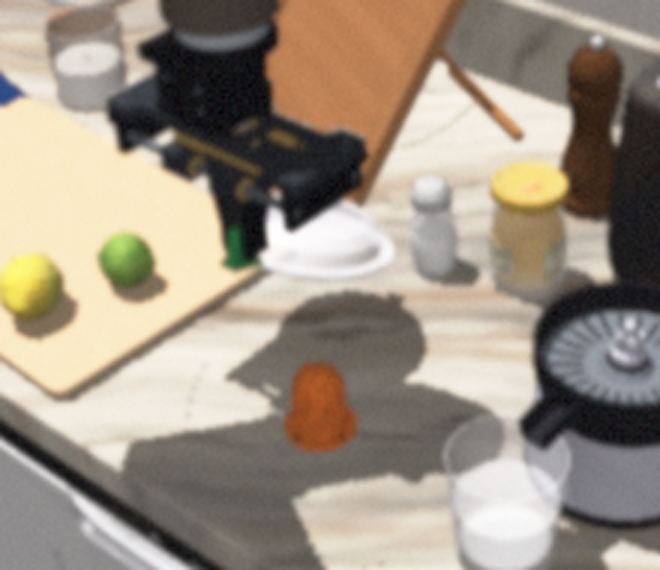

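The crop shows the cover held tilted about 0.3 rad at (330,240). It is clear of the salt (435,230), the board and the cone (320,410). I'm lowering it.

apply_moves([
  [[0,0,0.02],0],
  [[0,0,0.02],0],
  [[0,0,0.015],0],
  [[0,0,0],0],
  [[0,0,0],0],
])

```text
time_s: 8.3
tcp_pos: [0.5196, 0.4104, 0.0768]
ee_rot: [[1.0, 0.0, 0.003], [0.0, -1.0, 0.002], [0.003, -0.002, -1.0]]
wrist_force: [-0.3, -0.6, -0.4]
gripper_width: 0.11
gripper_force: 30.0
```

apply_moves([
  [[0,0,0.006],0],
  [[-0.001,0,0.006],0],
  [[-0.003,0,0.006],0],
  [[0,0,0],0],
  [[0,0,0],0],
])

```text
time_s: 8.72
tcp_pos: [0.514, 0.4093, 0.0562]
ee_rot: [[1.0, 0.0, -0.0], [0.0, -1.0, -0.001], [-0.0, 0.001, -1.0]]
wrist_force: [1.1, 0.6, -1.3]
gripper_width: 0.115
gripper_force: 30.0
```

apply_moves([
  [[-0.003,0,0.006],0],
  [[-0.003,0,0.006],0],
  [[0,0,0],0],
  [[0,0,0],0],
])

```text
time_s: 9.05
tcp_pos: [0.5085, 0.4099, 0.0446]
ee_rot: [[1.0, 0.001, 0.001], [0.001, -1.0, 0.001], [0.001, -0.001, -1.0]]
wrist_force: [1.0, 0.5, 0.1]
gripper_width: 0.11
gripper_force: 30.0
```

apply_moves([
  [[-0.002,0,0.005],0],
  [[-0.002,0,0.005],0],
  [[-0.002,0,0.005],0],
  [[0,0,0],0],
  [[0,0,0],0],
])

```text
time_s: 9.47
tcp_pos: [0.5021, 0.4094, 0.0289]
ee_rot: [[1.0, 0.0, -0.0], [0.0, -1.0, -0.001], [-0.0, 0.001, -1.0]]
wrist_force: [0.9, 1.9, 0.6]
gripper_width: 0.114
gripper_force: 30.0
```

apply_moves([
  [[-0.001,0,0.004],0],
  [[-0.001,0,0.004],0],
  [[0,0,0.003],0],
  [[0,0,0],0],
  [[0,0,0],0],
])

```text
time_s: 9.88
tcp_pos: [0.4998, 0.4092, 0.0179]
ee_rot: [[1.0, 0.0, -0.001], [0.0, -1.0, -0.001], [-0.001, 0.001, -1.0]]
wrist_force: [-0.8, 0.7, 0.5]
gripper_width: 0.113
gripper_force: 30.0
```

```bash
python3 - <<'E'
from h import *
p=imaging.capture("scene");a=p["frame"][100:290,110:330];
cv2.imwrite("pics/down.png",cv2.resize(a,(660,570),interpolation=cv2.INTER_CUBIC))
for i in range(4):
    imaging.capture("top");s=r.sense();print(s["tcp_pos"],s["wrist_force"],s["moment"],s["gripper_width"],s["time_s"])
E
```

```text
[0.50001729 0.40911501 0.01802283] [-1.00611025  0.44969083 -0.27353051] [0.12310319 0.13457342 0.04967344] 0.10923099246267592 9.9833
[0.50010776 0.40915845 0.01810612] [-0.00527249 -0.35555228 -0.13397591] [0.14247792 0.12112243 0.07530917] 0.1141963706185528 10.0333
[0.50014439 0.40914454 0.01812474] [-0.21689236  0.04805973 -1.55556229] [0.14102149 0.08800218 0.08932208] 0.11299460719026677 10.0833
[0.50019083 0.40913872 0.0181764 ] [-0.45196518  0.73048203 -0.17837622] [0.12581621 0.14034131 0.0508679 ] 0.10895835534190847 10.1333
```

View pics/down.png

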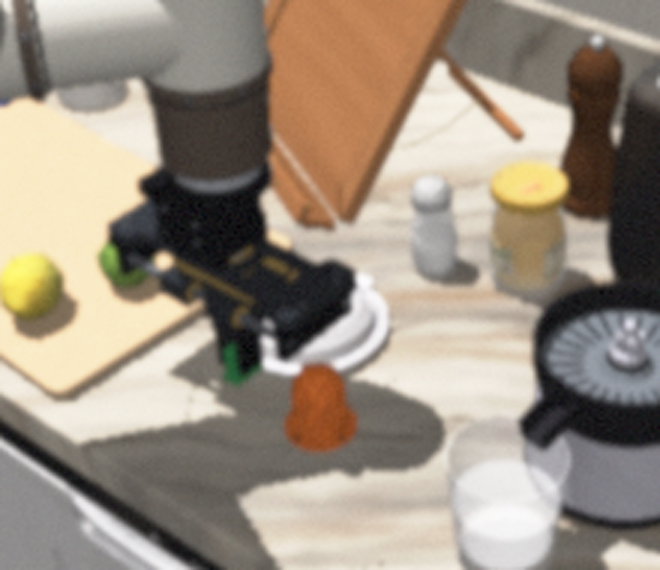

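The crop shows the cover standing about level at (330,330) with the tab in the fingers, clear of the cone and salt. I'm releasing it gently and rising.

apply_moves([
  [[0,0,0.001],0],
  [[0,0,0],0],
  [[0,0,0],0],
  [[0,0,0],0],
  [[0,0,0],0],
], hand=0.03)

```text
time_s: 10.55
tcp_pos: [0.5004, 0.4094, 0.0175]
ee_rot: [[1.0, -0.0, 0.0], [-0.0, -1.0, -0.0], [0.0, 0.0, -1.0]]
wrist_force: [0.1, -0.3, 1.1]
gripper_width: 0.328
gripper_force: 0.0
```

apply_moves([
  [[0,0,-0.01],0],
  [[0,0,-0.015],0],
  [[0,0,-0.03],0],
  [[0,0,-0.04],0],
  [[0,0,-0.04],0],
])

```text
time_s: 10.97
tcp_pos: [0.4999, 0.4089, 0.154]
ee_rot: [[1.0, 0.0, -0.001], [0.0, -1.0, -0.002], [-0.001, 0.002, -1.0]]
wrist_force: [1.3, 0.8, 0.9]
gripper_width: 0.342
gripper_force: 0.0
```

apply_moves([
  [[-0.035,0,-0.02],0],
  [[-0.04,0,0],0],
  [[-0.04,0,0],0],
  [[0,0,0],0],
], hand=0.07)

```text
time_s: 11.3
tcp_pos: [0.38, 0.4082, 0.174]
ee_rot: [[1.0, 0.004, -0.002], [0.004, -1.0, 0.0], [-0.002, -0.0, -1.0]]
wrist_force: [-0.5, -1.1, -0.2]
gripper_width: 0.562
gripper_force: 0.0
```

```bash
python3 - <<'E'
from h import *
ps={n:imaging.capture(n) for n in("scene","top")}
for n,p in ps.items(): cv2.imwrite(f"pics/{n}1.png",p["frame"])
a=[cv2.resize(ps["scene"]["frame"][160:290,190:370],(540,390),interpolation=cv2.INTER_CUBIC)]
b=cv2.resize(ps["top"]["frame"][130:260,190:270],(240,390),interpolation=cv2.INTER_CUBIC)
cv2.imwrite("pics/v1.png",np.hstack(a+[b]))
for t in "press press_catch cover cover_tab cover_tongue cone shaft_seat".split():
    rs=[];o=[]
    for n,p in ps.items():
        q=models.place_of(p,t)
        if q: rs.append(ray(p,px(q[0]["at"]))); o.append((n,np.round(px(q[0]["at"]),1).tolist(),round(q[0]["confidence"],2)))
    print(t,o,end=" ")
    if len(rs)==2: x,e=tri(rs); print(np.round(x,4),np.round(e,4))
    else: print()
for n,p in ps.items():
    f=p["frame"].astype(int);m=(f[...,2]-f[...,0]>90)&(f[...,2]-f[...,1]>50); k=np.zeros_like(m);k[205:260,200:275]=1;m&=k
    v,u=np.nonzero(m);print(n,len(u),u.min(),u.max(),v.min(),v.max())
    for X in([.5,.322],[.504,.325]):
        th=np.linspace(0,6.28,40);P=proj(p,[[X[0]+.028*np.cos(t),X[1]+.028*np.sin(t),z] for t in th for z in(0,.004)]);P=np.vstack([P,proj(p,[X+[.059]])]);print(P.min(0),P.max(0))
s=r.sense();print(s["tcp_pos"],s["time_s"])
E
```

```text
press [('scene', [152.9, 196.1], 0.74), ('top', [328.5, 187.0], 0.69)] [0.4433 0.2302 0.2836] [0.1378 0.1378]
press_catch [('scene', [342.4, 200.5], 0.96), ('top', [341.9, 158.7], 0.55)] [0.6645 0.1033 0.1229] [0.0045 0.0045]
cover [('scene', [214.5, 207.3], 0.87), ('top', [230.6, 195.6], 0.61)] [0.5792 0.4031 0.0087] [0.0004 0.0004]
cover_tab [('scene', [187.7, 215.7], 0.78), ('top', [224.1, 223.8], 0.6)] [0.4987 0.4174 0.0282] [0.0035 0.0035]
cover_tongue [('scene', [231.5, 192.8], 0.95), ('top', [229.2, 170.4], 0.66)] [0.6526 0.4092 0.0056] [0.001 0.001]
cone [('scene', [220.5, 241.3], 0.57), ('top', [262.1, 218.3], 0.63)] [ 0.5104  0.3156 -0.0014] [0.0057 0.0057]
shaft_seat [('scene', [320.5, 215.6], 0.53), ('top', [332.9, 184.2], 0.52)] [0.5999 0.1228 0.1134] [0.0012 0.0012]
scene 491 205 227 221 249
[205.38826963 222.20070861] [230.14867846 250.46903318]
[205.61374977 220.69821961] [230.28373776 248.88274011]
top 222 248 264 214 232
[248.84048217 213.534782  ] [268.27128196 232.98910001]
[247.81030472 212.14623709] [267.23596883 231.59435469]
[0.38541903 0.40942474 0.17235019] 12.1
```

View pics/v1.png

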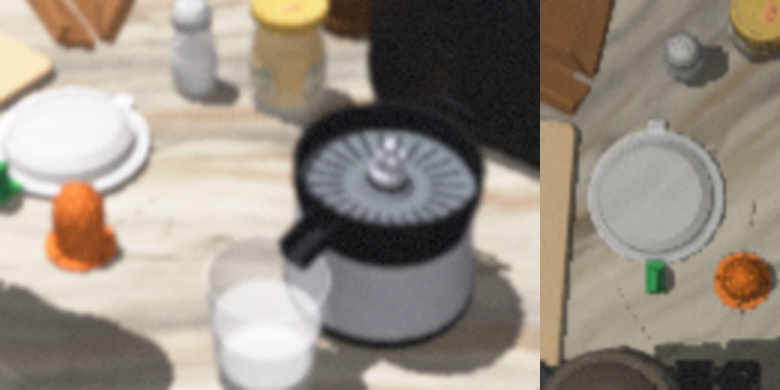

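The cover stands upright, centred at about (.58,.41). The cone is at top pixel (257.7,223), about (.501,.324), and the shaft is at scene crop (388,165). Now I grasp the cone.

apply_moves([
  [[0.0289,0.0214,0],0],
  [[0.0289,0.0214,0],0],
  [[0.0289,0.0214,0],0],
  [[0.0289,0.0214,0],0],
  [[0,0,0],0],
])

```text
time_s: 12.52
tcp_pos: [0.5047, 0.3207, 0.1722]
ee_rot: [[1.0, -0.005, 0.001], [-0.005, -1.0, -0.001], [0.001, 0.001, -1.0]]
wrist_force: [0.1, -0.1, 0.2]
gripper_width: 0.804
gripper_force: 0.0
```

apply_moves([
  [[0,0,0.035],0],
  [[0,0,0.035],0],
  [[0,0,0.03],0],
  [[0,0,0],0],
  [[0,0,0],0],
])

```text
time_s: 12.93
tcp_pos: [0.5004, 0.3233, 0.0714]
ee_rot: [[1.0, 0.001, -0.002], [0.001, -1.0, -0.003], [-0.002, 0.003, -1.0]]
wrist_force: [1.0, -0.1, 0.4]
gripper_width: 0.803
gripper_force: 0.0
```

```bash
python3 - <<'E'
from h import *
p=imaging.capture("scene")
s=r.sense();print(s["tcp_pos"],np.array(s["ee_rot"]).round(3).tolist(),s["joints"],s["time_s"])
# averaged shaft view
fs=[imaging.capture("scene") for _ in range(6)];ft=[imaging.capture("top") for _ in range(6)]
A=np.mean([x["frame"] for x in fs],0);B=np.mean([x["frame"] for x in ft],0)
np.savez("avg.npz",A=A,B=B)
a=cv2.resize(A[185:235,295:345].clip(0,255).astype(np.uint8),(500,500),interpolation=cv2.INTER_CUBIC)
b=cv2.resize(B[172:202,318:348].clip(0,255).astype(np.uint8),(300,300),interpolation=cv2.INTER_CUBIC)
b=np.vstack([b,np.zeros((200,300,3),np.uint8)])
cv2.imwrite("pics/shaft.png",np.hstack([a,b]))
for ax in([.601,.125],[.6,.1228],[.5995,.1235]): 
    for q in(fs[-1],ft[-1]): print(ax,proj(q,[ax+[.138],ax+[.128],ax+[.114]]).round(1).tolist())
E
```

```text
[0.50165776 0.32455584 0.07343513] [[1.0, 0.001, 0.001], [0.001, -1.0, 0.0], [0.001, -0.0, -1.0]] [ 48.44136686  27.5469466  -14.35535327   0.06873272 -48.03584605
  41.57590858] 12.9833
[0.601, 0.125] [[320.2, 205.7], [319.8, 209.6], [319.3, 214.8]]
[0.601, 0.125] [[334.0, 182.1], [333.3, 182.7], [332.5, 183.5]]
[0.6, 0.1228] [[320.9, 206.4], [320.5, 210.2], [320.0, 215.5]]
[0.6, 0.1228] [[334.8, 182.5], [334.2, 183.1], [333.3, 183.8]]
[0.5995, 0.1235] [[320.4, 206.4], [320.1, 210.2], [319.6, 215.5]]
[0.5995, 0.1235] [[334.6, 182.7], [333.9, 183.2], [333.0, 184.0]]
```

View pics/shaft.png

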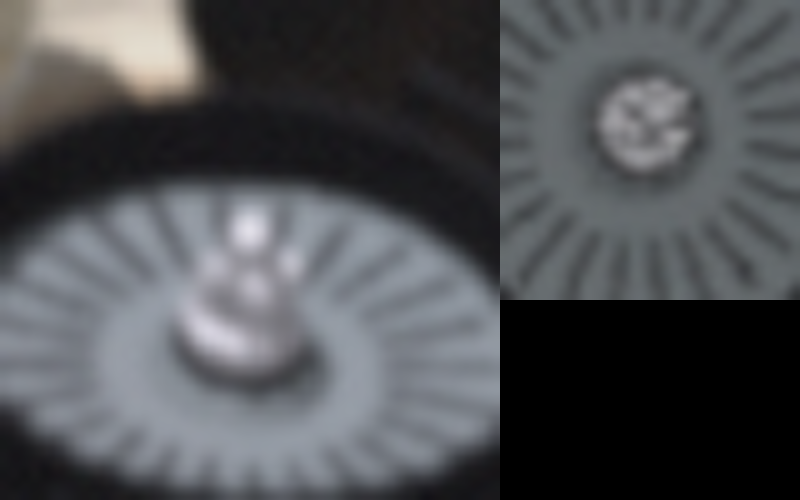

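The pin's ball is at scene crop (250,205), so column 319.5. The shoulder centre is near crop (246,330), and the top-view shaft centre is at (332,183.8). That puts the axis at about (.601,.1255). I'm grasping the cone now.

apply_moves([
  [[0,0,0.025],0],
  [[0,0,0.02],0],
  [[0,0,0.014],0],
  [[0,0,0],0],
  [[0,0,0],0],
])

```text
time_s: 14.0
tcp_pos: [0.5008, 0.3235, 0.0129]
ee_rot: [[1.0, 0.0, -0.001], [0.0, -1.0, -0.002], [-0.001, 0.002, -1.0]]
wrist_force: [-0.0, 0.4, 0.2]
gripper_width: 0.803
gripper_force: 0.0
```

apply_moves([
  [[0,0,0],0],
  [[0,0,0],0],
  [[0,0,0],0],
  [[0,0,0],0],
  [[0,0,0],0],
], hand=0.0)

```text
time_s: 14.42
tcp_pos: [0.5011, 0.3241, 0.0141]
ee_rot: [[1.0, 0.0, 0.001], [0.0, -1.0, 0.001], [0.001, -0.001, -1.0]]
wrist_force: [0.6, -0.4, 0.4]
gripper_width: 0.507
gripper_force: 0.0
```

apply_moves([
  [[0,0,0],0],
  [[0,0,0],0],
  [[0,0,0],0],
  [[0,0,0],0],
])

```text
time_s: 14.75
tcp_pos: [0.5012, 0.3243, 0.014]
ee_rot: [[1.0, 0.0, 0.001], [0.0, -1.0, 0.001], [0.001, -0.001, -1.0]]
wrist_force: [-1.0, -0.6, 4.3]
gripper_width: 0.43
gripper_force: 30.0
```

apply_moves([
  [[0,0,-0.02],0],
  [[0,0,-0.035],0],
  [[0,0,-0.04],0],
  [[0,0,-0.04],0],
  [[0,0,-0.04],0],
])

```text
time_s: 15.17
tcp_pos: [0.5002, 0.3232, 0.1895]
ee_rot: [[1.0, -0.0, -0.002], [-0.0, -1.0, -0.001], [-0.002, 0.001, -1.0]]
wrist_force: [-0.2, 1.1, -0.6]
gripper_width: 0.435
gripper_force: 30.0
```

apply_moves([
  [[0.0166,0.0331,0],0],
  [[0.0166,0.0331,0],0],
  [[0.0166,0.0331,0],0],
  [[0.0166,0.0331,0],0],
  [[0.0166,0.0331,0],0],
])

```text
time_s: 15.58
tcp_pos: [0.5838, 0.1567, 0.1879]
ee_rot: [[1.0, 0.0, -0.001], [0.0, -1.0, -0.0], [-0.001, 0.0, -1.0]]
wrist_force: [0.3, 0.1, -0.7]
gripper_width: 0.435
gripper_force: 30.0
```

apply_moves([
  [[0.0166,0.0331,0],0],
  [[0,0,0],0],
  [[0,0,0],0],
  [[0,0,0],0],
])

```text
time_s: 15.92
tcp_pos: [0.6, 0.125, 0.1877]
ee_rot: [[1.0, -0.001, -0.002], [-0.001, -1.0, -0.0], [-0.002, 0.0, -1.0]]
wrist_force: [0.1, 1.1, -0.7]
gripper_width: 0.437
gripper_force: 30.0
```

```bash
python3 - <<'E'
from h import *
fs=[imaging.capture("scene") for _ in range(4)]
s=r.sense();T=np.array(s["tcp_pos"]);print(T,s["time_s"],s["joints"][5],s["wrist_force"])
p=fs[-1];A=np.mean([x["frame"] for x in fs],0)
print(px(models.place_of(p,"cone")[0]["at"]))
o=T-[0,0,.014]
th=np.linspace(0,2*np.pi,60);ring=proj(p,[o+[.028*np.cos(t),.028*np.sin(t),z] for t in th for z in(0,.004)])
print("pred origin",proj(p,o),"skirt",ring.min(0),ring.max(0))
m=(A[...,2]-A[...,0]>70)&(A[...,2]-A[...,1]>40);k=np.zeros_like(m);k[150:225,290:350]=1;m&=k
v,u=np.nonzero(m);print(len(u))
for y in range(v.min(),v.max()+1): print(y,u[v==y].min() if (v==y).any() else 0,u[v==y].max() if (v==y).any() else 0,end="; ")
c=A[150:220,285:355].clip(0,255).astype(np.uint8);c=cv2.resize(c,(560,560),interpolation=cv2.INTER_CUBIC)
for q in ring: cv2.circle(c,tuple(int(x) for x in ((q-[285,150]+.5)*8-.5)),1,(255,255,0),-1)
cv2.imwrite("pics/hold.png",c)
E
```

```text
[0.60003672 0.12643886 0.18840567] 16.1167 63.113688415362574 [ 0.55275074 -0.64904558 -1.29516551]
[320.1024 191.616 ]
pred origin [[320.65204578 191.45024634]] skirt [306.43297037 181.39679284] [335.11386415 200.31615247]
642
167 320 324; 168 318 326; 169 316 328; 170 315 329; 171 315 330; 172 314 330; 173 314 330; 174 313 330; 175 313 330; 176 312 329; 177 312 329; 178 312 329; 179 312 329; 180 312 329; 181 312 329; 182 312 329; 183 312 329; 184 312 328; 185 312 328; 186 311 328; 187 310 328; 188 309 328; 189 309 328; 190 308 328; 191 308 328; 192 308 328; 193 308 334; 194 308 334; 195 308 334; 196 309 334; 197 310 333; 198 311 332; 199 312 331; 200 314 329; 201 318 327;
```

View pics/hold.png

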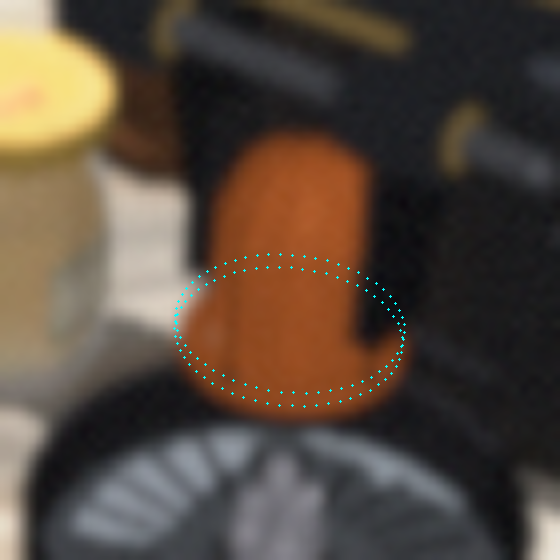

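The held skirt is 1 px from its predicted outline, so the cone sits centred under the TCP. The combined shaft estimate of (.600,.1263) matches the present TCP. I'm descending with a watch on the force.

apply_moves([
  [[0,0,0.015],0],
  [[0,0,0.012],0],
  [[0,0,0.005],0],
  [[0,0,0],0],
  [[0,0,0],0],
])

```text
time_s: 16.58
tcp_pos: [0.6006, 0.1257, 0.1567]
ee_rot: [[1.0, 0.001, 0.0], [0.001, -1.0, -0.0], [0.0, 0.0, -1.0]]
wrist_force: [0.3, 0.3, 0.2]
gripper_width: 0.436
gripper_force: 30.0
```

apply_moves([
  [[0,0,0.002],0],
  [[0,0,0.002],0],
  [[0,0,0.002],0],
  [[0,0,0],0],
  [[0,0,0],0],
])

```text
time_s: 17.0
tcp_pos: [0.6005, 0.1252, 0.1505]
ee_rot: [[1.0, -0.0, 0.0], [-0.0, -1.0, -0.0], [0.0, 0.0, -1.0]]
wrist_force: [0.5, 0.2, -1.4]
gripper_width: 0.437
gripper_force: 30.0
```

```bash
cat > st.py <<'E'
from h import *
F=[];M=[];P=[]
for _ in range(5):
    imaging.capture("scene");s=r.sense();F.append(s["wrist_force"]);M.append(s["moment"]);P.append(s["tcp_pos"])
print(np.mean(P,0).round(4),"F",np.mean(F,0).round(2),"M",np.mean(M,0).round(3),s["gripper_width"],s["time_s"],s["joints"][5])
E
python3 st.py
```

```text
[0.6006 0.1252 0.1506] F [ 0.41  0.2  -0.55] M [-0.039 -0.021 -0.008] 0.4374761008028612 17.25 63.11983969280433
```

apply_moves([
  [[0,0,0.0015],0],
  [[0,0,0.0015],0],
  [[0,0,0],0],
  [[0,0,0],0],
])

```text
time_s: 17.58
tcp_pos: [0.6004, 0.1252, 0.1472]
ee_rot: [[1.0, 0.0, -0.0], [0.0, -1.0, -0.0], [-0.0, 0.0, -1.0]]
wrist_force: [0.1, 0.9, -1.3]
gripper_width: 0.432
gripper_force: 30.0
```

```bash
python3 st.py
```

```text
[0.6006 0.1253 0.1474] F [-0.01 -0.05 -0.96] M [-0.02  -0.014 -0.01 ] 0.4324405544202068 17.8333 63.1188413372949
```

apply_moves([
  [[0,0,0.0015],0],
  [[0,0,0.0015],0],
  [[0,0,0.001],0],
  [[0,0,0],0],
])

```text
time_s: 18.17
tcp_pos: [0.6003, 0.1252, 0.143]
ee_rot: [[1.0, -0.0, -0.001], [-0.0, -1.0, -0.0], [-0.001, 0.0, -1.0]]
wrist_force: [-0.0, -1.1, 0.1]
gripper_width: 0.437
gripper_force: 30.0
```

```bash
python3 st.py
```

```text
[0.6005 0.1253 0.1434] F [ 0.04 -0.34 -0.88] M [-0.026 -0.018 -0.006] 0.437350747269241 18.4167 63.122032592830124
```

apply_moves([
  [[0,0,0.001],0],
  [[0,0,0.001],0],
  [[0,0,0],0],
  [[0,0,0],0],
])

```text
time_s: 18.75
tcp_pos: [0.6006, 0.1253, 0.1416]
ee_rot: [[1.0, 0.0, 0.0], [0.0, -1.0, 0.0], [0.0, -0.0, -1.0]]
wrist_force: [0.4, 0.3, -0.0]
gripper_width: 0.438
gripper_force: 30.0
```

```bash
python3 st.py
```

```text
[0.6006 0.1253 0.1416] F [ 0.3  -0.04 -0.09] M [-0.016 -0.025  0.007] 0.4385297693782142 19.0 63.12172149906903
```

apply_moves([
  [[0,0,0.001],0],
  [[0,0,0.001],0],
  [[0,0,0],0],
])

```text
time_s: 19.25
tcp_pos: [0.6008, 0.1253, 0.1399]
ee_rot: [[1.0, 0.0, 0.001], [0.0, -1.0, 0.0], [0.001, -0.0, -1.0]]
wrist_force: [-0.3, 0.1, 3.3]
gripper_width: 0.432
gripper_force: 30.0
```

```bash
python3 st.py
```

```text
[0.6008 0.1253 0.1399] F [-0.66 -0.07  2.95] M [-0.013  0.137 -0.002] 0.43363973191703337 19.5 63.1222652821091
```

Resting on the splines with about 3 N. Now turning.

apply_moves([
  [[0,0,0],4],
  [[0,0,0],4],
  [[0,0,0],4],
  [[0,0,0],4],
  [[0,0,0],0],
])

```text
time_s: 19.92
tcp_pos: [0.6008, 0.1252, 0.1397]
ee_rot: [[0.961, -0.277, 0.001], [-0.277, -0.961, -0.0], [0.001, -0.0, -1.0]]
wrist_force: [1.3, -0.3, 3.6]
gripper_width: 0.429
gripper_force: 30.0
```

```bash
python3 st.py
```

```text
[0.6008 0.1252 0.1396] F [ 0.39 -0.45  3.53] M [-0.162 -0.035 -0.01 ] 0.4387869924596292 20.1667 47.179497632537874
```

apply_moves([
  [[0,0,0],4],
  [[0,0,0],4],
  [[0,0,0],4],
  [[0,0,0],0],
])

```text
time_s: 20.5
tcp_pos: [0.601, 0.1254, 0.1396]
ee_rot: [[0.883, -0.47, 0.001], [-0.47, -0.883, 0.0], [0.001, -0.001, -1.0]]
wrist_force: [1.9, -0.3, 2.4]
gripper_width: 0.433
gripper_force: 30.0
```

apply_moves([
  [[0,0,0],4],
  [[0,0,0],4],
  [[0,0,0],4],
  [[0,0,0],0],
])

```text
time_s: 20.83
tcp_pos: [0.6007, 0.1249, 0.1392]
ee_rot: [[0.767, -0.642, 0.0], [-0.642, -0.767, -0.001], [0.0, 0.0, -1.0]]
wrist_force: [1.6, -2.1, 1.3]
gripper_width: 0.437
gripper_force: 30.0
```

```bash
python3 st.py
```

```text
[0.6006 0.125  0.1393] F [ 1.77 -2.02  1.18] M [-0.684 -0.556 -0.004] 0.4364371820127389 21.0833 23.21562538263107
```

apply_moves([
  [[0,0,0.001],0],
  [[0,0,0.001],0],
  [[0,0,0],0],
])

```text
time_s: 21.33
tcp_pos: [0.6006, 0.1251, 0.1375]
ee_rot: [[0.766, -0.642, 0.0], [-0.642, -0.766, -0.0], [0.0, 0.0, -1.0]]
wrist_force: [1.7, -3.8, 3.4]
gripper_width: 0.434
gripper_force: 30.0
```

```bash
python3 st.py
```

```text
[0.6006 0.1251 0.1376] F [ 1.32 -3.33  3.72] M [-1.004 -0.443  0.007] 0.43553853239404333 21.5833 23.127844634225127
```

apply_moves([
  [[0.0005,0.0003,0],0],
  [[0.0005,0.0003,0],0],
  [[0,0,0],0],
])

```text
time_s: 21.83
tcp_pos: [0.601, 0.1246, 0.1375]
ee_rot: [[0.766, -0.643, 0.0], [-0.643, -0.766, 0.001], [-0.0, -0.001, -1.0]]
wrist_force: [1.1, -0.2, 3.1]
gripper_width: 0.435
gripper_force: 30.0
```

```bash
python3 st.py
```

```text
[0.601  0.1246 0.1375] F [ 1.02 -0.43  3.51] M [-0.201 -0.326  0.045] 0.4328212729120437 22.0833 23.23223752929029
```

apply_moves([
  [[0.0002,-0.0002,0],3],
  [[0,0,0],3],
  [[0,0,0],0],
])

```text
time_s: 22.33
tcp_pos: [0.6007, 0.1239, 0.1372]
ee_rot: [[0.694, -0.72, -0.001], [-0.72, -0.694, -0.001], [-0.0, 0.001, -1.0]]
wrist_force: [-0.2, -2.2, 3.9]
gripper_width: 0.434
gripper_force: 30.0
```

```bash
python3 st.py
```

```text
[0.6007 0.1239 0.1373] F [-0.49 -2.18  3.31] M [-0.644  0.055  0.02 ] 0.43571685513770597 22.5833 17.287814507288537
```

apply_moves([
  [[0.0003,0.0003,0],3],
  [[0,0,0],3],
  [[0,0,0],0],
])

```text
time_s: 22.83
tcp_pos: [0.6002, 0.1232, 0.1371]
ee_rot: [[0.615, -0.788, -0.002], [-0.788, -0.615, -0.001], [-0.001, 0.003, -1.0]]
wrist_force: [-1.1, -2.4, 3.7]
gripper_width: 0.433
gripper_force: 30.0
```

```bash
python3 st.py
```

```text
[0.6003 0.1233 0.1371] F [-2.15 -3.24  3.95] M [-1.02   0.733  0.06 ] 0.43342194723757665 23.0833 11.333167677844907
```

apply_moves([
  [[0,0,-0.0015],0],
  [[0,0,-0.0015],0],
  [[0,0,0],0],
])

```text
time_s: 23.33
tcp_pos: [0.6002, 0.1236, 0.1396]
ee_rot: [[0.615, -0.788, -0.003], [-0.788, -0.615, -0.0], [-0.001, 0.002, -1.0]]
wrist_force: [-2.8, -3.9, -0.3]
gripper_width: 0.433
gripper_force: 30.0
```

```bash
python3 st.py
```

```text
[0.6003 0.1235 0.1396] F [-3.41 -3.36 -0.33] M [-1.063  1.037  0.057] 0.430754477918586 23.5833 11.28135657209549
```

apply_moves([
  [[0.0001,0.0007,0],0],
  [[0.0001,0.0007,0],0],
  [[0,0,0],0],
])

```text
time_s: 23.83
tcp_pos: [0.6003, 0.1232, 0.1401]
ee_rot: [[0.616, -0.788, 0.0], [-0.788, -0.616, 0.001], [-0.0, -0.001, -1.0]]
wrist_force: [-2.2, -1.5, -2.4]
gripper_width: 0.437
gripper_force: 30.0
```

```bash
python3 st.py
```

```text
[0.6004 0.1231 0.1403] F [-2.61 -1.15 -2.33] M [-0.375  0.687  0.045] 0.4368878388650963 24.0833 11.323196844149818
```

apply_moves([
  [[-0.0002,0.0007,0],0],
  [[-0.0002,0.0006,0],0],
  [[0,0,0],0],
])

```text
time_s: 24.33
tcp_pos: [0.6003, 0.1229, 0.1414]
ee_rot: [[0.616, -0.788, 0.004], [-0.788, -0.616, 0.001], [0.001, -0.004, -1.0]]
wrist_force: [-0.7, -0.1, -0.0]
gripper_width: 0.434
gripper_force: 30.0
```

```bash
python3 st.py
```

```text
[0.5999 0.1228 0.1412] F [-0.25  0.17 -1.06] M [ 0.043 -0.029  0.017] 0.4357422701963561 24.5833 11.310865114976473
```

apply_moves([
  [[0,0,0.001],0],
  [[0,0,0.001],0],
  [[0,0,0],0],
])

```text
time_s: 24.83
tcp_pos: [0.5994, 0.1224, 0.1389]
ee_rot: [[0.616, -0.788, 0.001], [-0.788, -0.616, 0.0], [0.001, -0.001, -1.0]]
wrist_force: [-0.1, 0.9, 2.7]
gripper_width: 0.434
gripper_force: 30.0
```

```bash
python3 st.py
```

```text
[0.5994 0.1224 0.139 ] F [0.2  0.53 2.19] M [0.127 0.013 0.013] 0.4378239824925996 25.0833 11.312838810448833
```

apply_moves([
  [[0,0.0002,0],4],
  [[0,0.0002,0],4],
  [[0,0,0],0],
])

```text
time_s: 25.33
tcp_pos: [0.5991, 0.1222, 0.1389]
ee_rot: [[0.5, -0.866, 0.001], [-0.866, -0.5, 0.0], [0.0, -0.001, -1.0]]
wrist_force: [0.8, -0.3, 2.2]
gripper_width: 0.437
gripper_force: 30.0
```

```bash
python3 st.py
```

```text
[0.5991 0.1222 0.1388] F [0.89 0.37 2.39] M [ 0.207 -0.307  0.124] 0.438589650017671 25.5833 3.3802950125075117
```

apply_moves([
  [[0,0.0002,0],4],
  [[0,0.0002,0],4],
  [[0,0,0],0],
])

```text
time_s: 25.83
tcp_pos: [0.5987, 0.122, 0.1387]
ee_rot: [[0.374, -0.927, 0.001], [-0.927, -0.374, 0.0], [0.0, -0.001, -1.0]]
wrist_force: [1.2, 0.9, 3.1]
gripper_width: 0.435
gripper_force: 30.0
```

```bash
python3 st.py
```

```text
[0.5986 0.122  0.1386] F [1.26 0.92 2.51] M [ 0.31  -0.481  0.113] 0.43310189435545254 26.0833 -4.6160622533079865
```

A steady twist moment of about 0.12 N m has appeared, so the splines have caught. I'll back the turn off slightly and press gently.

apply_moves([
  [[0,-0.0001,0],-2],
  [[0,0,0.001],0],
  [[0,0,0.001],0],
  [[0,0,0],0],
])

```text
time_s: 26.42
tcp_pos: [0.5987, 0.122, 0.1366]
ee_rot: [[0.407, -0.914, 0.001], [-0.914, -0.407, 0.0], [0.0, -0.001, -1.0]]
wrist_force: [1.1, 0.2, 4.2]
gripper_width: 0.438
gripper_force: 30.0
```

```bash
python3 st.py
```

```text
[0.5987 0.122  0.1367] F [1.91 0.99 3.53] M [ 0.388 -0.578  0.028] 0.43245862289737846 26.6667 -2.6863327764764073
```

apply_moves([
  [[0,-0.0004,0],-1.5],
  [[0,-0.0003,0],0],
  [[0,0,0],0],
])

```text
time_s: 26.92
tcp_pos: [0.5988, 0.1221, 0.1364]
ee_rot: [[0.43, -0.903, -0.001], [-0.903, -0.43, -0.0], [-0.0, 0.001, -1.0]]
wrist_force: [1.1, 1.0, 2.8]
gripper_width: 0.438
gripper_force: 30.0
```

```bash
python3 st.py
```

```text
[0.5988 0.1221 0.1364] F [0.86 0.57 3.62] M [ 0.287 -0.302  0.002] 0.4348402902345411 27.1667 -1.1928757905434522
```

apply_moves([
  [[0,0,0.0005],-4],
  [[0,0,0.0005],-4],
  [[0,0,0],0],
])

```text
time_s: 27.42
tcp_pos: [0.5989, 0.1223, 0.1349]
ee_rot: [[0.553, -0.833, -0.0], [-0.833, -0.553, 0.001], [-0.001, -0.0, -1.0]]
wrist_force: [1.6, 2.1, 0.6]
gripper_width: 0.435
gripper_force: 30.0
```

```bash
python3 st.py
```

```text
[0.5989 0.1224 0.1348] F [2.29 1.72 0.45] M [ 0.55  -0.699  0.038] 0.4290394727320884 27.6667 6.761923129706434
```

The force dropped while going lower, so it is meshing. I'll recentre and slide down.

apply_moves([
  [[0,-0.0004,0],0],
  [[0,-0.0004,0],0],
  [[0,0,0.001],0],
  [[0,0,0.001],0],
  [[0,0,0],0],
])

```text
time_s: 28.08
tcp_pos: [0.5992, 0.1223, 0.133]
ee_rot: [[0.552, -0.834, -0.001], [-0.834, -0.552, -0.0], [-0.0, 0.001, -1.0]]
wrist_force: [0.9, 0.7, -0.4]
gripper_width: 0.433
gripper_force: 30.0
```

```bash
python3 st.py
```

```text
[0.5992 0.1223 0.133 ] F [ 1.28  0.59 -1.37] M [ 0.112 -0.38  -0.006] 0.43757542509220354 28.3333 6.809384688390307
```

apply_moves([
  [[0,-0.0003,0.001],0],
  [[0,-0.0002,0.0015],0],
  [[0,0,0.0015],0],
  [[0,0,0],0],
])

```text
time_s: 28.67
tcp_pos: [0.5994, 0.1225, 0.1289]
ee_rot: [[0.552, -0.834, -0.002], [-0.834, -0.552, -0.001], [-0.0, 0.002, -1.0]]
wrist_force: [-0.3, -0.7, -0.7]
gripper_width: 0.436
gripper_force: 30.0
```

```bash
python3 st.py
```

```text
[0.5994 0.1226 0.129 ] F [-0.71 -1.35 -1.96] M [-0.22   0.207  0.012] 0.4365504883280008 28.9167 6.807833619822324
```

apply_moves([
  [[0,0,0.001],0],
  [[0,0,0.001],0],
  [[0,0,0],0],
])

```text
time_s: 29.17
tcp_pos: [0.5996, 0.1225, 0.1276]
ee_rot: [[0.552, -0.834, -0.001], [-0.834, -0.552, -0.001], [-0.0, 0.001, -1.0]]
wrist_force: [-1.7, -1.0, 1.1]
gripper_width: 0.436
gripper_force: 30.0
```

```bash
python3 st.py
```

```text
[0.5997 0.1226 0.1276] F [-2.7  -1.89  2.14] M [-0.618  0.935  0.041] 0.4325436727543017 29.4167 6.8086458863980654
```

apply_moves([
  [[0,0.0005,0.001],0],
  [[0,0.0003,0.001],0],
  [[0,0,0.001],0],
  [[0,0,0],0],
])

```text
time_s: 29.75
tcp_pos: [0.5997, 0.1226, 0.1247]
ee_rot: [[0.552, -0.834, 0.001], [-0.834, -0.552, 0.0], [0.0, -0.001, -1.0]]
wrist_force: [-3.0, -2.1, 4.3]
gripper_width: 0.433
gripper_force: 30.0
```

```bash
python3 st.py
```

```text
[0.5996 0.1225 0.1248] F [-2.87 -2.12  4.18] M [-0.46   0.936  0.029] 0.4343360082838727 30.0 6.813867974036615
```

apply_moves([
  [[0,0,0.001],0],
  [[0,0,0.001],0],
  [[0,0,0.001],0],
  [[0,0,0],0],
])

```text
time_s: 30.33
tcp_pos: [0.5997, 0.1225, 0.1218]
ee_rot: [[0.552, -0.834, 0.001], [-0.834, -0.552, 0.0], [0.0, -0.001, -1.0]]
wrist_force: [-2.9, -1.7, 6.7]
gripper_width: 0.435
gripper_force: 30.0
```

```bash
python3 st.py
```

```text
[0.5997 0.1225 0.122 ] F [-3.25 -1.55  6.38] M [-0.457  1.121  0.023] 0.43457972280671153 30.5833 6.815059095116081
```

apply_moves([
  [[-0.0003,0.0005,0.0005],0],
  [[-0.0002,0.0004,0.0005],0],
  [[0,0,0.001],0],
  [[0,0,0],0],
])

```text
time_s: 30.92
tcp_pos: [0.5996, 0.1226, 0.1214]
ee_rot: [[0.553, -0.833, 0.003], [-0.833, -0.553, 0.0], [0.002, -0.003, -1.0]]
wrist_force: [-3.5, -2.0, 10.7]
gripper_width: 0.434
gripper_force: 30.0
```

```bash
python3 st.py
```

```text
[0.5996 0.1225 0.1214] F [-3.85 -2.29 10.05] M [-0.539  1.146  0.064] 0.43765068248385475 31.1667 6.777689281638634
```

On the stop now: z is held at .1214 and the force is rising. I'll add a small margin and do a final check.

apply_moves([
  [[0,0.0003,0.0006],0],
  [[0,0,0.0006],0],
  [[0,0,0],0],
  [[0,0,0],0],
  [[0,0,0],0],
])

```text
time_s: 31.58
tcp_pos: [0.5997, 0.1225, 0.1213]
ee_rot: [[0.553, -0.833, 0.005], [-0.833, -0.553, 0.001], [0.002, -0.004, -1.0]]
wrist_force: [-5.8, -1.0, 13.8]
gripper_width: 0.434
gripper_force: 30.0
```

```bash
python3 st.py; python3 - <<'E'
from h import *
p=imaging.capture("scene");cv2.imwrite("pics/end.png",cv2.resize(p["frame"][120:300,120:370],(750,540),interpolation=cv2.INTER_CUBIC))
E
```

```text
[0.5997 0.1225 0.1213] F [-5.08 -2.12 13.73] M [-0.517  1.563  0.034] 0.42965569770477413 31.8333 6.7820316290772045
```

View pics/end.png

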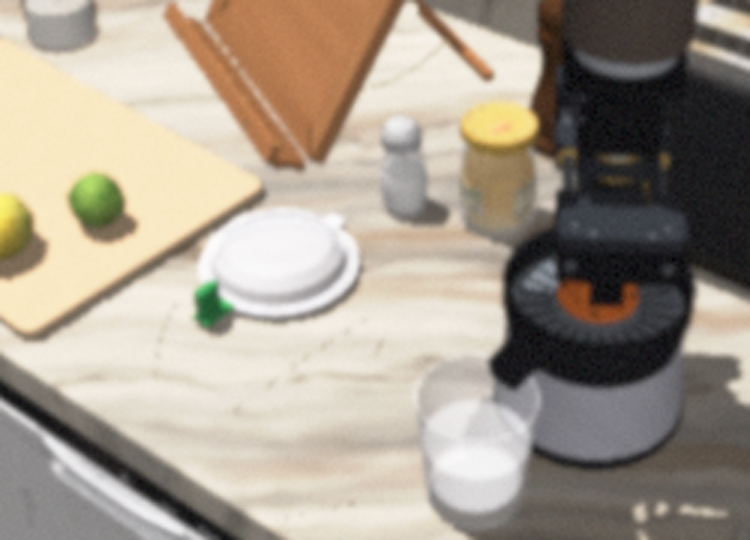

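The cone is seated in the press at crop (597,297), the cover stands upright at (280,255), and the bystanders are untouched. Handing in.

```bash
python3 -c "
from station import r
print(r.finish_job())"
```

```text
the job is handed in; nothing more can be done
None
```

I've handed the job in: the cover stands upright on the worktop clear of the press, and the cone is meshed, fully home and still gripped, pressing the shaft against its stop with about 14 N. It finished at about 32 s, and nothing else was moved; the hand-in returned no verdict.

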